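# Clamp a food tin in the one-handed tin holder

## Task

Clamp the tin that stands in the tin holder so that it can be opened one-handed: leave the tin where it stands, tighten the thumb nut on top until the cam lever starts to bite at about half-way over, then flip the lever fully down so that it locks. The tin must end up held firmly but must not be crushed, so feel the resistance; leave the tall tin, the shaker and the mug round about in place and let go at the end.

Things in the scene. Friction and masses are not known exactly. Their poses are not given: they have to be found in the camera images.
- clamp: Tin holder, fixed: light wooden board 150 x 240 x 10 mm, two steel posts, grey crossbeam (44 mm deep, z 108 to 132 mm). Origin: underside of the board on the spindle axis; x to its back, y along the beam to the left, z up. Thumb nut on top at the spindle axis, cam lever at the right end (y = -125 mm). A steel bar on the beam from lever to nut has its top at 150 mm while the lever is up.
- knob_centre (a point): Centre of the black round thumb nut, 50 mm across and 24 mm high (its centre is 180 mm above the table with the lever up; it sinks up to 15 mm with the lever). The spindle's bare end stands up to 25 mm above this point. Turned from above.
- knob (a joint): Angle of the thumb nut in rad, 0 to 5.5 (starts 0 to 0.6). Turning clockwise seen from above makes this angle grow and lowers the foot by 5 mm per rad. Friction 0.45 N m holds it where it is left.
- lever_hinge (a point): Pivot of the cam lever, 160 mm above the table; its axis runs along the holder's y.
- lever_tip (a point): Point on the lever's centre line 80 mm from the pivot (the lever ends 86 mm from it). The lever is a black-gripped flat bar 10 mm thick, 22 mm wide; free of the cheeks from 30 mm out.
- lever (a joint): Lever angle a in rad: 0 straight up (starts 0 to 0.15), grows as it tips to the holder's front (-x), 1.6 on its stop (level). The cam has lowered spindle, foot and nut by 16 mm*(cos(1.488-a)-0.083): 10.4 mm at a = 0.74, 14.6 mm at the stop, past centre, so it locks; friction 0.1 N m: stays put while the foot is free; a foot on the tin with over 9 N at mid travel pushes an unheld lever back up.
- tin: The low food tin in the holder, 75 mm across and 58 mm high, about 0.25 kg, loose on the rubber seat (3 mm thick, on the 10 mm board) under the foot. Origin: centre of its underside.
- tall_tin_centre (a point): Bystander: half-way up a taller tin, 57 mm across, 72 mm high, at the holder's front left. Leave it.
- shaker_centre (a point): Bystander: half-way up a salt shaker 44 mm across, 90 mm high, behind the holder. Leave it.
- mug_centre (a point): Bystander: half-way up a mug 78 mm across, 101 mm high, at the front right of the table. Leave it.
- seat: Round rubber seat on the holder's board, 92 mm across, 3 mm thick, under the tin. Above hangs a rubber foot, 32 mm across, on the threaded spindle; it is sprung, about 9 N for each mm it is pushed in after touching the tin. Its face is worn by an unknown 0 to 12 mm, so the gap to the tin (14 to 29 mm at the start, lever up) must be found by feel. Origin: underside of the seat.
Mind the look-alikes: they are no part of the job. Leave any blue or pink look-alike of the tin alone.

How it is judged:
On the way, in this order (a step that is already met when the one before it is completed fails the run):
1. the nut is set: the foot bears on the tin while the lever is no more than two thirds over (contact force between seat and tin above 5.5 N and value of joint lever below 1.07 rad), for 0.1 s.
2. the lever is flipped down onto its stop (value of joint lever above 1.5 rad), for 0.2 s.
At the end, for the whole second after the job is handed in: The lever is on its stop (above 1.5 rad), the tin is pressed on its seat with 28 to 57 N (its own 3 N included; this comes of a lever that began to bite about half-way over), and the tin stands upright within 12 mm of where it stood (value of joint lever above 1.5 rad and contact force between seat and tin between 28 and 57 N and distance of tin from where it was at the start of the episode below 0.012 m and angle between tin's own z axis and vertical below 0.06 rad); the robot touches nothing.
It fails at once if the tin is crushed: it is pressed on its seat with more than 75 N (contact force between seat and tin above 75 N).
It fails at once if a bystander (tall tin, shaker, mug) is pushed more than 30 mm (distance of any of tall_tin_centre, shaker_centre, mug_centre from where it was at the start of the episode above 0.03 m).
It also fails if it takes over 72 s, if anything falls off the work surface, if the arm or the gripper's body presses on something with over 40 N, if the wrist force passes 120 N, or if a joint passes its speed limit or range.

## Robot

A 6-joint arm with a two-finger parallel gripper is mounted at the origin on a cart in front of the work surface, level with it; the furniture and walls round the work are solid. World frame = base frame: x ahead of the robot, y to its left, z up, the work surface at z = 0. Lengths are in m, angles in rad, forces in N, time in s.
With the tool pointing down it reaches from about 0.35 to 0.975 m from the base axis. Payload 17.4 kg.
Tool frame: the origin (TCP) lies at the very end of the fingers, on their centre line; the grasp point (between the pads) lies 19 mm behind it; z points along the fingers, y is the line along which they close (so a half turn about z gives the same grasp; the last joint's range is limited). The gripper opens to 85 mm and grips with 20 to 120 N. Pads are 22 mm wide; open, the fingers measure 114 mm over their backs; the gripper's body (76 mm by 85 mm) begins 54 mm behind the grasp point. The pads swing forward as they close: fully open they stand 13 mm farther back than shut.
Start: joints at [1.275, 0.116, 1.442, -0, 1.584, -0.038], TCP at [0.172, 0.653, 0.231] pointing down, gripper open.
Joint ranges: [-2.83, 2.83], [-0.83, 2.19], [0.07, 2.5], [-1.14, 4.28], [0.01, 3], [-2.97, 2.97]. Speed limits (rad/s): [1.89, 1.89, 2.22, 3.14, 3.14, 3.14].

## Interface

Orientations are given as [roll, pitch, yaw] about the fixed x, y, z axes, in that order (R = Rz(yaw) Ry(pitch) Rx(roll)).
In Python, from rig import arm gives the robot as it stands. Calls block until the motion is done:
- arm.goto(position, orientation): joint-space move of the TCP to a pose.
- arm.move_straight(position, frame=None, velocity=0.15): straight line of the TCP; frame=None keeps the orientation; velocity is the mean speed in m/s.
- arm.move_j(angles): joint-space move.
- arm.release() and arm.close(force=None): open the fingers fully, or close them until they stop; force is the grip in N (None keeps the last).
- arm.sleep(seconds).
- arm.solve_ik(position, orientation): joint angles nearest the present ones, or None.
- arm.grab_frame(name): name is "side" or "top" or "wrist"; returns a dict with "image" (384x512x3 uint8, red, green, blue), "intrinsics" (3x3 intrinsics, pixels), "T" (4x4, takes a point from camera to world coordinates); the wrist camera has in their place "mount" (4x4, takes a point from camera to tool coordinates, whose origin is the TCP and whose axes are the flange's). Camera axes: x right, y up, looking along -z (the intrinsics and any distortion apply to the point x, -y, -z); pixel columns grow to the right and rows downward; lengths in m; the calibration is good to about 2 mm. A picture is of the moment at which its call begins: read the wrist's pose just before it. There is no depth.
A pose or a line that the arm cannot do raises arm.PlanningError and nothing moves.
- arm.close_job(): hands the job in; it is judged then, once.
Trained networks look in a picture, given as the dict that the camera call returned (one of the last four; its "shot" number tells which), for a name from the list of things; names that differ only in an ending like _2 or _b are one class to them, and where a whole thing is asked for, a point or a joint stands for the part that bears it (a point fixed in the world has none). Each returns a list of dicts, best first, with "p" (0 to 1); they miss things now and then, are a little off and sometimes report something else, mostly with a low value. They report only what shows in the picture. A call takes as long as a camera call. They do not tell look-alikes from the thing itself.
- arm.recognise(label, picture): "at" ([row, column] in pixels, amid what is visible of it).
- arm.cut_out(label, picture): "pixels" (384x512 bool, what is visible of it) and "at" ([row, column] in pixels, amid what is visible of it).
Readings, each from a call of its own:
- arm.get_time(): time.
- arm.get_joint_positions(): joint angles.
- arm.get_joint_velocities(): joint speeds.
- arm.get_joint_efforts(): joint torques, N m.
- arm.get_ee_pos(): TCP position.
- arm.get_tcp_rot(): TCP orientation.
- arm.get_ft_force(): force on the tool from outside, world axes, zero at the start.
- arm.get_ft_torque(): the same for the moment, N m.
- arm.get_finger_gap(): opening from 0.0 (shut) to 1.0 (fully open).
- arm.get_finger_force(): force on a finger pad.
Only numpy, scipy, OpenCV 4.12 (cv2) and the standard library are available. Lean on these libraries where they do the work, as an engineer would, in place of code of your own. Each camera call takes 0.05 s, during which the arm holds its last target. There are 200 camera calls.

## Working session

There is one attempt and no reset: what is moved stays moved. The work goes in short steps, each a Python script; the robot and the scene stay as the last script left them, time stands still between calls to the robot, and variables do not carry over. Pictures are saved under pics/ and viewed, at most 10 in all, crops included, and the job is handed in when it is done.

```bash
mkdir -p pics; ls; cat > h.py <<'E'
from rig import arm
import numpy as np, cv2
def ray(f,rc):
    K=np.array(f["intrinsics"]);T=np.array(f["T"])
    r,c=rc
    d=np.array([(c-K[0,2])/K[0,0],-(r-K[1,2])/K[1,1],-1.0])
    return T[:3,3],T[:3,:3]@d
def atz(f,rc,z):
    o,d=ray(f,rc);return o+d*(z-o[2])/d[2]
E
python3 - <<'E'
from h import *
ims=[]
for n in("side","top"):
    f=arm.grab_frame(n);ims.append(f["image"]);print(n,np.round(f["T"],3).tolist(),np.round(f["intrinsics"],1).tolist(), [k for k in f])
    for l,z in(("clamp",0.1),("knob_centre",.18),("lever_hinge",.16),("lever_tip",.24),("lever",.2),("tin",.042),("tall_tin_centre",.036),("shaker_centre",.045),("mug_centre",.05),("seat",.01)):
        for d in arm.recognise(l,f)[:2]:
            print(l,np.round(d["at"]),round(d["p"],2),np.round(atz(f,d["at"],z),3))
    cv2.imwrite(f"pics/{n}.png",f["image"][:,:,::-1])
print(arm.get_time(),arm.get_ee_pos(),arm.get_tcp_rot(),arm.get_ft_force())
E
```

```text
pics
side [[0.984, 0.118, -0.13, 0.356], [-0.174, 0.562, -0.808, -0.922], [-0.023, 0.818, 0.574, 0.81], [0.0, 0.0, 0.0, 1.0]] [[394.5, 0.0, 252.9], [0.0, 394.5, 192.0], [0.0, 0.0, 1.0]] ['image', 'intrinsics', 'T', 'shot']
clamp [203. 249.] 0.94 [0.495 0.024 0.1  ]
knob_centre [160. 243.] 0.73 [0.497 0.145 0.18 ]
lever_hinge [207. 246.] 0.89 [ 0.472 -0.073  0.16 ]
lever_hinge [176. 254.] 0.66 [0.522 0.078 0.16 ]
lever_tip [204. 251.] 0.32 [ 0.47  -0.168  0.24 ]
lever_tip [311. 243.] 0.25 [ 0.403 -0.476  0.24 ]
lever [175. 254.] 0.66 [0.511 0.019 0.2  ]
tin [199. 235.] 0.8 [0.464 0.133 0.042]
tin [248. 215.] 0.78 [ 0.375 -0.088  0.042]
tall_tin_centre [193. 201.] 0.86 [0.356 0.196 0.036]
shaker_centre [184. 262.] 0.52 [0.568 0.199 0.045]
shaker_centre [204. 248.] 0.34 [0.502 0.094 0.045]
mug_centre [312. 240.] 0.61 [ 0.412 -0.328  0.05 ]
seat [160. 240.] 0.43 [0.525 0.438 0.01 ]
seat [208. 234.] 0.38 [0.458 0.125 0.01 ]
top [[-0.021, 0.984, -0.174, 0.259], [-1.0, -0.021, 0.005, 0.026], [0.002, 0.174, 0.985, 1.699], [0.0, 0.0, 0.0, 1.0]] [[484.8, 0.0, 256.6], [0.0, 484.8, 194.2], [0.0, 0.0, 1.0]] ['image', 'intrinsics', 'T', 'shot']
clamp [214. 227.] 0.7 [0.476 0.117 0.1  ]
knob_centre [209. 216.] 0.69 [0.482 0.147 0.18 ]
knob_centre [192. 203.] 0.49 [0.537 0.189 0.18 ]
lever_hinge [214. 228.] 0.67 [0.469 0.112 0.16 ]
lever [210. 214.] 0.54 [0.476 0.154 0.2  ]
tin [241. 282.] 0.72 [ 0.388 -0.065  0.042]
tin [199. 255.] 0.62 [0.537 0.023 0.042]
tall_tin_centre [230. 362.] 0.66 [ 0.421 -0.343  0.036]
tall_tin_centre [255. 199.] 0.64 [0.348 0.219 0.036]
shaker_centre [191. 204.] 0.6 [0.568 0.2   0.045]
mug_centre [229. 360.] 0.76 [ 0.421 -0.33   0.05 ]
mug_centre [219. 220.] 0.31 [0.467 0.147 0.05 ]
seat [221. 229.] 0.64 [0.464 0.117 0.01 ]
1.1 [0.17213927 0.65270438 0.23131735] [3.14156919e+00 1.78066016e-05 2.88374049e+00] [-0.22308593  1.06638435  0.34286307]
```

View pics/side.png

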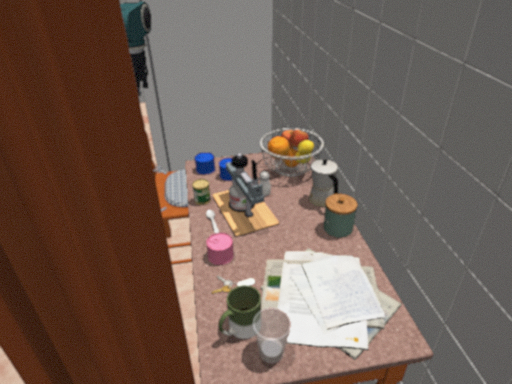

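View pics/top.png

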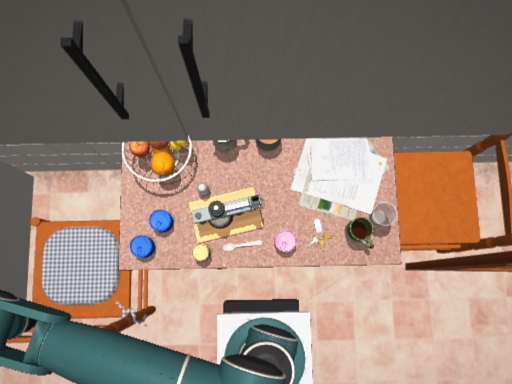

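The side view shows the holder's knob at about (160,240), lever at (168,254), and a pink look-alike at (248,218). The top view shows the knob at (209,216), with the beam running to the lever end at about (203,258). Next I'll look from nearer with the wrist camera.

```bash
python3 - <<'E'
from h import *
R=[np.pi,0,0.21+np.pi/2]
import itertools
for yaw in (0.21,0.21+np.pi/2,0.21-np.pi/2,0.21+np.pi):
    q=arm.solve_ik([.45,.09,.45],[np.pi,0,yaw]);print(yaw,None if q is None else np.round(q,2))
yaw=arm.get_tcp_rot()[2]
arm.goto([.40,.09,.45],[np.pi,0,0.21-np.pi/2+np.pi])
p=arm.get_ee_pos();r=arm.get_tcp_rot()
f=arm.grab_frame("wrist");print(np.round(f["mount"],3).tolist(),np.round(f["intrinsics"],1).tolist(),p,r,arm.get_time())
for l in("knob_centre","lever_hinge","lever_tip","lever","tin","shaker_centre"):
    for d in arm.recognise(l,f)[:2]: print(l,np.round(d["at"]),round(d["p"],2))
cv2.imwrite("pics/w1.png",f["image"][:,:,::-1])
E
```

```text
0.21 [ 0.14 -0.32  1.49 -0.    1.97  1.5 ]
1.7807963267948965 [ 0.14 -0.32  1.49 -0.    1.97 -0.07]
-1.3607963267948966 None
3.351592653589793 [ 0.14 -0.32  1.49  0.    1.97 -1.64]
[[0.001, 0.952, 0.305, 0.078], [1.0, -0.001, -0.0, 0.0], [0.0, 0.305, -0.952, -0.143], [0.0, 0.0, 0.0, 1.0]] [[337.7, 0.0, 255.0], [0.0, 337.7, 191.0], [0.0, 0.0, 1.0]] [0.40016074 0.09045693 0.44959299] [-3.14086355e+00 -1.19701564e-04  1.78179574e+00] 3.45
knob_centre [120. 331.] 0.57
lever_hinge [127. 314.] 0.85
lever_hinge [119. 332.] 0.44
lever_tip [221. 329.] 0.81
lever [222. 329.] 0.86
tin [224. 230.] 0.86
tin [107. 299.] 0.72
shaker_centre [ 85. 381.] 0.72
shaker_centre [ 49. 242.] 0.51
```

View pics/w1.png

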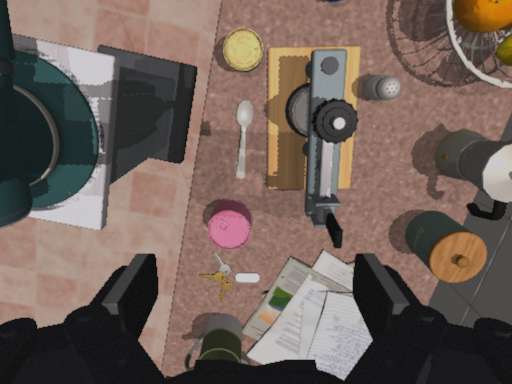

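```bash
cat >> h.py <<'E'
from scipy.spatial.transform import Rotation as Ro
def wshot():
    p=arm.get_ee_pos();r=arm.get_tcp_rot()
    f=arm.grab_frame("wrist");T=np.eye(4);T[:3,:3]=Ro.from_euler("xyz",r).as_matrix();T[:3,3]=p
    f["T"]=T@np.array(f["mount"]);return f
E
python3 - <<'E'
from h import *
f=wshot()
for n,rc,z in(("bFL",(48,268),.01),("bBL",(46,360),.01),("bBR",(189,351),.01),("bFR",(189,268),.01),("beamFL",(51,312),.132),("beamBL",(51,346),.132),("pinch knob",(120,333),.192),("leverbase",(207,324),.16),("levertip end",(240,336),.245)):
    print(n,np.round(atz(f,rc,z),4))
for l,z in (("knob_centre",.192),("lever",.2)):
    for d in arm.cut_out(l,f)[:1]:
        m=d["pixels"];c=np.argwhere(m);print(l,d["p"],c.min(0),c.max(0),c.mean(0),atz(f,c.mean(0),z))
im=f["image"][20:260,240:420];cv2.imwrite("pics/w1c.png",cv2.resize(im,None,fx=2.5,fy=2.5,interpolation=3)[:,:,::-1])
E
```

```text
bFL [0.3929 0.223  0.01  ]
bBL [0.5356 0.2566 0.01  ]
bBR [0.5919 0.0245 0.01  ]
bFR [ 0.4452 -0.007   0.01  ]
beamFL [0.4462 0.2195 0.132 ]
beamBL [0.4883 0.2285 0.132 ]
pinch knob [0.4815 0.1455 0.192 ]
leverbase [0.5099 0.0286 0.16  ]
levertip end [0.5093 0.0201 0.245 ]
knob_centre 0.65 [ 98 311] [142 356] [119.60789845 333.6135402 ] [0.48207708 0.14610705 0.192     ]
lever 0.77 [205 316] [248 342] [224.25562701 330.50643087] [0.51255155 0.02074846 0.2       ]
```

View pics/w1c.png

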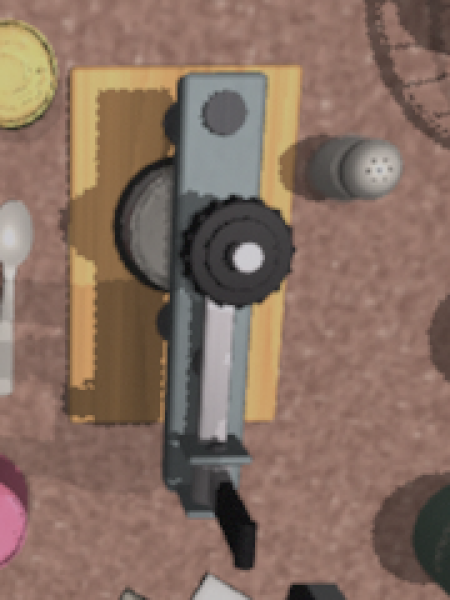

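The crop confirms the layout: nut disc centred near crop (240,250), bare spindle end at (248,257), lever up at the right end (235,520). I'll move above the nut and check its position from there.

```bash
python3 - <<'E'
from h import *
f=wshot()
print("spindle",atz(f,(122.6,339.2),.203))
arm.goto([.483,.146,.30],[np.pi,0,.228+np.pi])
f=wshot();print(np.round(arm.get_joint_positions(),2))
d=arm.cut_out("knob_centre",f)[0];c=np.argwhere(d["pixels"]);print(d["p"],c.min(0),c.max(0),(c.min(0)+c.max(0))/2,atz(f,c.mean(0),.190))
for l in("lever","lever_hinge"):
    for d in arm.recognise(l,f)[:1]: print(l,d["p"],d["at"],atz(f,d["at"],.2))
F=np.array([np.r_[arm.get_ft_force(),arm.get_ft_torque()] for _ in range(10)]);print(np.round(F.mean(0),2),np.round(F.std(0),2))
cv2.imwrite("pics/w2.png",f["image"][:,:,::-1]);print(arm.get_time())
E
```

```text
spindle [0.48656447 0.14467768 0.203     ]
[ 0.24 -0.27  1.69  0.    1.72 -1.55]
0.93 [152 219] [219 284] [185.5 251.5] [0.48210828 0.14330618 0.19      ]
lever 0.56 [196.0, 79.9] [0.51686336 0.01744911 0.2       ]
lever_hinge 0.85 [156.2, 217.7] [0.46301897 0.11355323 0.2       ]
[ 0.6  -0.09 -0.34 -0.02  0.01 -0.01] [0. 0. 0. 0. 0. 0.]
5.5
```

View pics/w2.png

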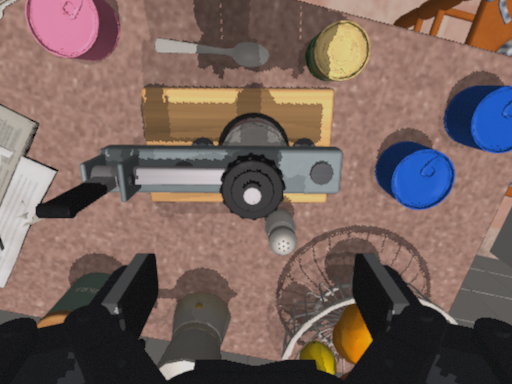

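The nut is centred near (185,252) with the bare spindle end at (196,252), clear of the fingers. I'll triangulate the spindle end from the two views, then grip and turn.

```bash
cat >> h.py <<'E'
def ft(n=10):
    F=[]
    for _ in range(n): arm.sleep(.01);F.append(np.r_[arm.get_ft_force(),arm.get_ft_torque()])
    return np.round(np.mean(F,0),2)
E
python3 - <<'E'
from h import *
f=wshot();o2,d2=ray(f,(196,252))
# first view pose
T=np.eye(4);T[:3,:3]=Ro.from_euler("xyz",[-3.14086,-.00012,1.78180]).as_matrix();T[:3,3]=[.40016,.09046,.44959]
g=dict(f);g["T"]=T@np.array(f["mount"]);o1,d1=ray(g,(122.6,339.2))
A=0;b=0
for o,d in((o1,d1),(o2,d2)):
    d=d/np.linalg.norm(d);P=np.eye(3)-np.outer(d,d);A=A+P;b=b+P@o
s=np.linalg.solve(A,b);print("spindle",s)
k=(s[:2]+[.483,.1445])/2;print(k)
yaw=.228+np.pi
arm.goto([*k,.28],[np.pi,0,yaw])
print(np.round(arm.get_joint_positions(),2),ft())
arm.move_straight([*k,.164],velocity=.12);print(ft())
arm.close(60);print(ft(),arm.get_finger_gap(),arm.get_ee_pos(),arm.get_time())
E
```

```text
spindle [0.48707263 0.14480425 0.20089787]
[0.48503631 0.14465212]
[ 0.24 -0.26  1.72  0.    1.68 -1.56] [-0.    0.21  0.04 -0.01 -0.   -0.01]
[ 0.03 -0.06  0.22 -0.   -0.01  0.03]
[ 0.41 -5.33  2.32 -0.9  -0.09  0.04] 0.565970840846396 [0.48524    0.14418029 0.16427766] 7.6083
```

```bash
python3 - <<'E'
from h import *
q=np.array(arm.get_joint_positions());y0=arm.get_tcp_rot()[2]
for i in range(1,3):
    t=q.copy();t[5]+=.7*i;arm.move_j(t);print(ft(5),arm.get_tcp_rot()[2]-y0,arm.get_finger_gap(),arm.get_time())
arm.release()
p=arm.get_ee_pos();arm.move_straight([p[0],p[1],.30],velocity=.2)
print(ft(5),arm.get_time())
# lever pre-contact pose
k=np.array([.4855,.1437]);c,s=np.cos(.228),np.sin(.228)
h=k+.125*np.array([s,-c]);print("hinge",h)
arm.close(20)
arm.goto([*(h+np.array([c,s])*.05),.29],[np.pi,0,.228+np.pi/2+np.pi/2])
f=wshot();cv2.imwrite("pics/w3.png",f["image"][:,:,::-1])
print(arm.get_joint_positions(),arm.get_time())
E
```

```text
[ 0.74  5.8   0.52  0.85 -0.12 -0.44] 5.5859750058870254 0.56434316809764 8.3583
[ 4.83  9.22 -1.14  1.43 -0.65 -0.44] 4.8861027187131505 0.5622600004152155 9.1083
[-0.05 -0.24 -0.36 -0.    0.01  0.  ] 10.4333
hinge [0.51375372 0.02193495]
[ 1.41335471e-02 -1.36846094e-01  1.59831388e+00  6.24479126e-05
  1.68000741e+00 -1.78400498e+00] 12.6917
```

View pics/w3.png

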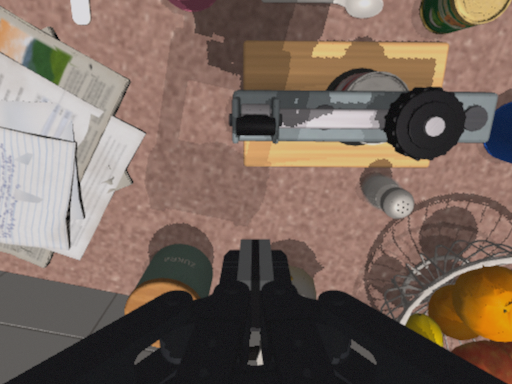

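The closed fingers are aligned with the lever: lever at col 256, fingers at col 255. Next I'll push it over slowly and read the resistance.

```bash
cat >> h.py <<'E'
C,S=np.cos(.228),np.sin(.228);X=np.array([C,S,0]);HG=np.array([.5137,.0219,.16])
cam=lambda a:16*(np.cos(1.488-a)-.083)
def lp(a,r=.07,off=0): # TCP so that front lower finger edge touches the lever's back face
    return HG+X*(-r*np.sin(a)+(.005+off)*np.cos(a)+.011)+np.array([0,0,r*np.cos(a)+(.005+off)*np.sin(a)])
def push(a0,a1,da,stop,F0):
    for a in np.arange(a0,a1+1e-6,da):
        arm.move_straight(lp(a),velocity=.05)
        F=ft(4)-F0;n=X*np.cos(a)+np.array([0,0,np.sin(a)]);t=F[:3]@n*.07
        print("a%.2f cam%.1f torque %.3f"%(a,cam(a),t),np.round(F[:3],1),round(arm.get_time(),1))
        if t>stop: break
    return a
E
python3 - <<'E'
from h import *
arm.move_straight(lp(0,off=.03),velocity=.15)
F0=ft();print(F0)
push(.0,1.0,.1,.27,F0)
E
```

```text
[ 0.06  0.13  0.27  0.    0.01 -0.01]
a0.00 cam-0.0 torque 0.005 [ 0.1 -0.2 -0.7] 14.1
a0.10 cam1.6 torque -0.020 [-0.2 -0.1 -0.1] 14.4
a0.20 cam3.1 torque 0.005 [0.  0.1 0.3] 14.8
a0.30 cam4.6 torque -0.011 [ 0.  -0.4 -0.4] 15.1
a0.40 cam6.1 torque -0.031 [-0.4 -0.  -0.2] 15.4
a0.50 cam7.5 torque 0.014 [ 0.2  0.2 -0.1] 15.7
a0.60 cam8.8 torque -0.004 [-0.1 -0.2  0.2] 16.1
a0.70 cam10.0 torque -0.013 [ 0.  -0.1 -0.3] 16.4
a0.80 cam11.0 torque -0.049 [-0.6 -0.6 -0.2] 16.7
a0.90 cam12.0 torque -0.020 [-0.1 -0.1 -0.3] 17.0
a1.00 cam12.8 torque -0.009 [ 0.1 -0.1 -0.2] 17.4
```

```bash
python3 - <<'E'
from h import *
f=wshot();cv2.imwrite("pics/w4.png",f["image"][:,:,::-1]);print(arm.get_ee_pos(),lp(1.0))
E
```

```text
[0.46960088 0.01167542 0.20197494] [0.46966834 0.01168313 0.20202852]
```

View pics/w4.png

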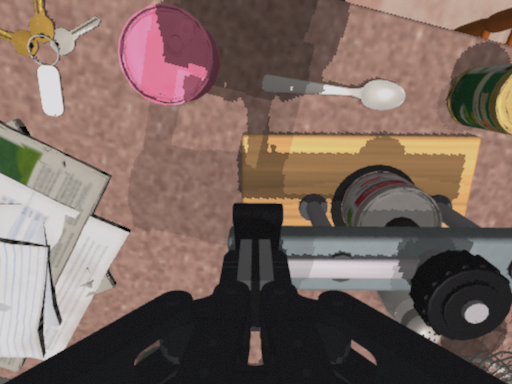

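The lever follows the fingers (its end is at (220,258)). No spring-back yet, so the bite point is beyond about 11 mm of cam travel. I'll leave the lever here at 1.0 rad and tighten the nut, watching the nut torque (5 mN m per N of foot force) and the lever's spring-back in the side camera.

```bash
cat > turn.py <<'E'
from h import *
def look():
    f=arm.grab_frame("side");L=arm.cut_out("lever",f)
    return f,[(round(d["p"],2),np.round(np.argwhere(d["pixels"]).mean(0),1).tolist(),int(d["pixels"].sum())) for d in L[:2]]
def turn(steps,da):
    q=np.array(arm.get_joint_positions());fr=[]
    for i in range(1,steps+1):
        t=q.copy();t[5]+=da*i;arm.move_j(t);T=ft(5);f,l=look();fr.append(f["image"][140:230,215:290])
        print("turn %.2f Tz %.3f"%(da*i,T[5]),T[:3],l,round(arm.get_time(),1))
    return fr
E
python3 - <<'E'
from turn import *
p=lp(1.0)
arm.move_straight([p[0]+.02*C,p[1]+.02*S,.30],velocity=.25)
arm.release()
k=np.array([.4855,.1437])
arm.goto([*k,.28],[np.pi,0,.228+np.pi])
arm.move_straight([*k,.155],velocity=.15)
f,l=look();print(l)
arm.close(60);print(ft(5),arm.get_finger_gap(),arm.get_time())
fr=[f["image"][140:230,215:290]]+turn(3,.2)
cv2.imwrite("pics/s5.png",cv2.resize(np.hstack(fr),None,fx=2.6,fy=2.6,interpolation=3)[:,:,::-1])
E
```

```text
[(0.49, [182.1, 242.1], 137), (0.46, [165.5, 235.7], 97)]
[-2.39  3.23  5.64  0.55  0.44 -0.04] 0.5627381723369194 20.875
turn 0.20 Tz -0.460 [-2.23  2.33  2.23] [(0.57, [199.2, 236.4], 332), (0.44, [182.2, 242.1], 115)] 21.3
turn 0.40 Tz -0.430 [-2.72  4.97  2.85] [(0.45, [210.3, 237.5], 44)] 21.8
turn 0.60 Tz -0.440 [-2.07  5.73  3.14] [(0.63, [182.5, 242.7], 132)] 22.2
```

View pics/s5.png

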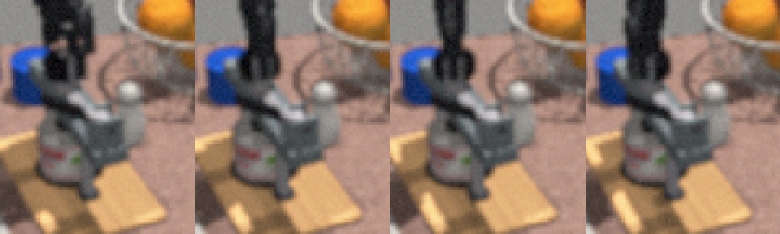

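The lever is the dark bar at about (180,242), unmoved, and the torque is still pure friction (0.44). Continuing to turn.

```bash
python3 - <<'E'
from turn import *
q=np.array(arm.get_joint_positions());fr=[]
hi=0
for i in range(1,11):
    t=q.copy();t[5]+=.15*i;arm.move_j(t);T=ft(12);f,l=look();fr.append(f["image"][140:230,215:290])
    print("turn %.2f Tz %.3f"%(.6+.15*i,T[5]),T[:3],l,round(arm.get_time(),1))
    hi=hi+1 if T[5]<-.48 else 0
    if hi>=2 or T[5]<-.53: break
np.save("fr.npy",fr)
E
```

```text
turn 0.75 Tz -0.340 [-1.48  4.93  2.13] [(0.48, [181.6, 240.8], 120), (0.37, [165.2, 242.6], 105)] 22.7
turn 0.90 Tz -0.450 [-1.44  5.66  1.51] [(0.49, [182.2, 242.0], 132)] 23.2
turn 1.05 Tz -0.430 [-1.08  6.12  2.3 ] [(0.49, [182.3, 242.2], 119)] 23.6
turn 1.20 Tz -0.400 [-0.49  6.54  2.77] [(0.71, [203.9, 244.7], 2292), (0.64, [182.5, 242.9], 132)] 24.1
turn 1.35 Tz -0.370 [-0.34  6.6   3.1 ] [] 24.6
turn 1.50 Tz -0.350 [-0.24  6.81  4.67] [(0.64, [181.7, 241.8], 117)] 25.0
turn 1.65 Tz -0.330 [-0.85  6.32  8.58] [] 25.5
turn 1.80 Tz -0.330 [-1.53  6.17 11.6 ] [(0.68, [180.8, 243.6], 117)] 26.0
turn 1.95 Tz -0.310 [-2.42  5.77 14.44] [] 26.4
turn 2.10 Tz -0.300 [-2.88  5.26 17.78] [] 26.9
```

Fz on the gripped nut rises steadily from a turn of about 1.4 rad, so the foot has met the tin there with the lever at 1.0 rad. I want the bite at 10.4 mm of cam travel, so I'll back off to about 1.9, let go and feel it with the lever.

```bash
python3 - <<'E'
from h import *
t=np.array(arm.get_joint_positions());t[5]-=.2;arm.move_j(t);print(ft())
arm.release();p=arm.get_ee_pos();arm.move_straight([p[0],p[1],.30],velocity=.2)
arm.close(20)
arm.goto([*(HG+X*.05)[:2],.29],[np.pi,0,.228+np.pi])
f=wshot();d=arm.cut_out("lever",f)
if d: c=np.argwhere(d[0]["pixels"]);print(d[0]["p"],c.min(0),c.max(0),c.mean(0))
# project lever end for several a
K=np.array(f["intrinsics"]);Ti=np.linalg.inv(f["T"])
for a in(0,.2,.4,.6,.8,1.0):
    e=HG-X*.086*np.sin(a)+np.array([0,0,.086*np.cos(a)]);v=Ti@np.r_[e,1];print(a,round(K[1,2]-K[1,1]*v[1]/-v[2],1),round(K[0,2]+K[0,0]*v[0]/-v[2],1))
cv2.imwrite("pics/w6.png",f["image"][:,:,::-1]);print(arm.get_time())
E
```

```text
[-6.62  3.03 11.04  0.5   1.14  0.52]
0.81 [ 36 236] [130 276] [ 79.43860212 255.05899327]
0 136.1 254.3
0.2 104.1 254.3
0.4 72.3 254.3
0.6 43.7 254.3
0.8 20.9 254.4
1.0 5.1 254.4
31.3083
```

View pics/w6.png

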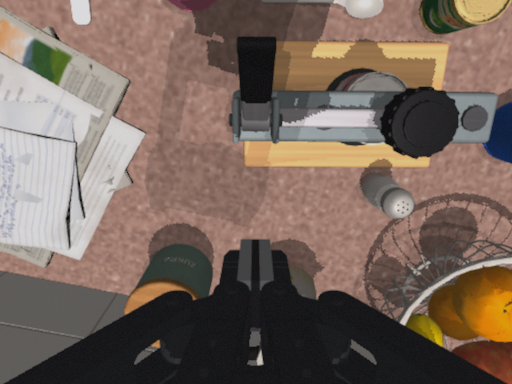

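The lever has popped back to about 0.64 rad (its end at row 36), so the foot bites somewhat early. I'll feel the stiffness over the next part of the travel.

```bash
python3 - <<'E'
from h import *
arm.move_straight(lp(.45,off=.02),velocity=.15)
F0=ft()
push(.5,1.0,.1,.9,F0)
E
```

```text
a0.50 cam7.5 torque -0.001 [ 0.1 -0.4 -0.1] 32.7
a0.60 cam8.8 torque -0.019 [-0.3  0.5 -0.2] 33.0
a0.70 cam10.0 torque 0.027 [ 0.4 -0.5  0.3] 33.3
a0.80 cam11.0 torque 0.051 [-0.4  0.1  1.3] 33.7
a0.90 cam12.0 torque 0.140 [-0.5 -0.   3. ] 34.0
a1.00 cam12.8 torque 0.161 [-0.2  0.4  2.8] 34.3
```

```bash
python3 - <<'E'
from h import *
F0=np.array([0.06,.13,.27,0,0,0])
push(.95,.60,-.05,.9,F0*0)
arm.move_straight(lp(.55,off=.02),velocity=.1);print(ft())
E
```

```text
a0.95 cam12.4 torque 0.352 [3.1 0.9 3.9] 34.6
a0.90 cam12.0 torque 0.341 [3.7 0.7 3.2] 34.9
a0.85 cam11.5 torque 0.296 [2.9 0.6 3. ] 35.2
a0.80 cam11.0 torque 0.278 [2.8 0.7 2.8] 35.4
a0.75 cam10.5 torque 0.255 [2.4 1.  2.5] 35.7
a0.70 cam10.0 torque 0.198 [1.8 1.  2. ] 36.0
a0.65 cam9.4 torque -0.002 [ 0.  -0.1 -0. ] 36.3
[ 0.13 -0.22  0.14  0.01 -0.   -0.01]
```

Forward and backward readings agree on a bite at 9.0 mm of cam travel, which would give about 53 N at the stop. That is near the upper limit, so I'll slacken the nut by 0.25 rad to get about 42 N, then flip the lever.

```bash
python3 - <<'E'
from h import *
p=arm.get_ee_pos();arm.move_straight([p[0],p[1],.30],velocity=.25);arm.release()
k=np.array([.4855,.1437])
arm.goto([*k,.28],[np.pi,0,.228+np.pi]);arm.move_straight([*k,.156],velocity=.15)
arm.close(60);print(ft(5))
t=np.array(arm.get_joint_positions());y=arm.get_tcp_rot()[2];t[5]-=.25;arm.move_j(t);print(ft(5),arm.get_tcp_rot()[2]-y)
arm.release();arm.move_straight([*k,.30],velocity=.2);arm.close(20)
arm.goto([*(HG+X*.05)[:2],.29],[np.pi,0,.228+np.pi])
arm.move_straight(lp(.45,off=.02),velocity=.15);F0=ft(5)
push(.6,1.0,.1,.9,F0)
push(.95,.75,-.1,.9,F0)
E
```

```text
[-2.39  1.84  5.94  0.43  0.4  -0.03]
[-0.15 -1.39 -0.86 -0.12  0.12  0.45] 0.2458278930561386
a0.60 cam8.8 torque -0.016 [-0.4 -0.2  0.1] 44.6
a0.70 cam10.0 torque 0.011 [-0.2 -0.3  0.5] 44.9
a0.80 cam11.0 torque 0.006 [ 0.3  0.1 -0.2] 45.2
a0.90 cam12.0 torque 0.069 [ 0.3 -0.2  1.1] 45.5
a1.00 cam12.8 torque 0.095 [-0.2  0.4  1.7] 45.9
a0.95 cam12.4 torque 0.259 [1.7 0.2 3.3] 46.1
a0.85 cam11.5 torque 0.248 [ 1.  -0.   3.9] 46.5
```

The bite is now at about 10.0 mm of cam travel, so I expect about 43 N at the stop. Flipping the lever down.

```bash
python3 - <<'E'
from h import *
F0=ft(3)*0
push(.95,1.55,.15,.9,F0)
push(1.58,1.68,.02,.8,F0)
arm.sleep(.3);print(ft())
p=arm.get_ee_pos();arm.move_straight([p[0],p[1],.30],velocity=.2)
arm.goto([*(HG+X*.05)[:2],.29],[np.pi,0,.228+np.pi])
arm.sleep(.2);f=wshot();d=arm.cut_out("lever",f)
if d: c=np.argwhere(d[0]["pixels"]);print(d[0]["p"],c.min(0),c.max(0))
s=arm.grab_frame("side")["image"][130:230,195:295]
cv2.imwrite("pics/end.png",np.hstack([f["image"],cv2.resize(s,(384,384),interpolation=3)])[:,:800,::-1]);print(arm.get_time())
E
```

```text
a0.95 cam12.4 torque 0.081 [-0.  -0.2  1.5] 46.8
a1.10 cam13.5 torque 0.087 [-0.2 -0.1  1.5] 47.2
a1.25 cam14.2 torque -0.014 [-0.2  0.  -0.1] 47.6
a1.40 cam14.6 torque -0.012 [ 0.5  0.5 -0.3] 48.0
a1.55 cam14.6 torque -0.011 [ 0.  -0.1 -0.2] 48.4
a1.58 cam14.6 torque 0.021 [-0.   0.3  0.3] 48.7
a1.60 cam14.6 torque 0.395 [-1.6  0.   5.6] 49.0
a1.62 cam14.5 torque 1.207 [-7.3 -0.4 16.9] 49.2
[-7.190e+00 -2.100e-01  1.777e+01 -2.000e-02  1.170e+00  1.000e-02]
0.63 [  0 241] [132 271]
51.3333
```

View pics/end.png

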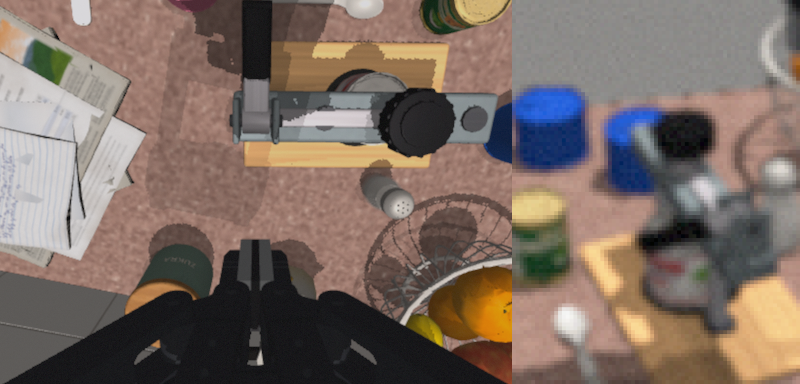

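The lever is level on its stop (it reaches row 0 at col 256 and I felt the stop at 1.6 rad), the tin is upright, and the gripper is clear. Handing in.

```bash
python3 -c "
from rig import arm
print(arm.close_job())"
```

```text
the job is handed in; nothing more can be done
None
```

The tin is clamped and the job handed in, with no verdict returned: the lever is locked on its stop, I estimate the tin is held at about 43 N (inferred from how the lever felt, not measured), the bystanders were not touched, and the gripper is clear.

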